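# Load a card block under the tabs of a sprung feed tray

### The arm

A 7-joint arm with a two-finger parallel gripper is mounted at the origin on a cart in front of the work surface, level with it; the furniture and walls round the work are solid. World frame = base frame: x ahead of the robot, y to its left, z up, the work surface at z = 0. Lengths are in mm, angles in rad, forces in N, time in s.
With the tool pointing down it reaches from about 400 to 875 mm from the base axis. Payload 4.4 kg.
Tool frame: the origin (TCP) lies at the very end of the fingers, on their centre line; the grasp point (between the pads) lies 19 mm behind it; z points along the fingers, y is the line along which they close (so a half turn about z gives the same grasp; the last joint's range is limited). The gripper opens to 85 mm and grips with 20 to 120 N. Pads are 22 mm wide; open, the fingers measure 114 mm over their backs; the gripper's body (76 mm by 85 mm) begins 54 mm behind the grasp point. The pads swing forward as they close: fully open they stand 13 mm farther back than shut.
Start: joints at [-1.24, 0.628, 0.038, 1.517, -0.027, 0.996, -0.02], TCP at [251.183, 599.521, 231.313] pointing down, gripper open.
Joint ranges: [-3.06, 3.06], [-0.37, 2.12], [-1.25, 1.32], [0.18, 2.47], [-1.1, 4.24], [0.23, 1.98], [-2.94, 2.94]. Speed limits (rad/s): [2.57, 2.57, 3.14, 3.14, 3.14, 3.14, 3.14].

### API

Orientations are given as [roll, pitch, yaw] about the fixed x, y, z axes, in that order (R = Rz(yaw) Ry(pitch) Rx(roll)).
In Python, from cell import read_state, get_image, camera_info, finish_job gives the robot as it stands.
- The arm moves only by the tool play_rows, never from a script. Its argument "deltas" is one flat list of numbers, 7 for each row, row after row: the shift along the tool's x, y, z in mm, then the turn, a rotation vector about the tool's x, y, z in rad, then the opening, from 0 (shut) to 1 (fully open). In form: [dx, dy, dz, ax, ay, az, grip, dx, dy, dz, ax, ay, az, grip, ...]. A call has 1 to 10 rows; each row is the pose to reach, as a shift and turn from the pose commanded when the call began, along the tool's axes at that moment; what a row does not reach only later rows make up. A row lasts 1/8 s, in which the tool goes at most 62.5 mm and 10.7 degrees, less where a joint would pass 70% of its speed; a pose out of reach is approached as far as the arm can. A call with a gripper value outside its range is refused whole. The fingers move at their own pace and stop on an object; the grip force is fixed at half the most. Time passes only in rows, so rows that repeat a pose let the fingers close. It gives the time, the measured TCP pose, the force, the opening and the grip force at its end, in the units of the state.
- read_state(): the state, without advancing time (a new reading comes with each control period).
- get_image(name): name is "scene" or "top"; returns the picture (400x640x3 uint8, red, green, blue); there is no depth.
- camera_info(name): a dict with "fx", "fy", "cx", "cy" (pixels), "T" (4x4, takes a point from camera to world coordinates). Camera axes: x right, y down, z forward; pixel columns grow to the right and rows downward; lengths in mm; the calibration is good to about 2 mm. A picture is of the moment at which its call begins. camera_info takes no time and is no camera call.
- finish_job(): hands the job in; it is judged then, once.
The state is a dict: "clock": time; "qpos": joint angles; "qd": joint speeds; "tau": joint torques, N m; "eef_pos": TCP position; "tool_rot": TCP orientation; "force": force on the tool from outside, world axes, zero at the start; "torque": the same for the moment, N m; "width": finger opening in mm; "gripper_force": force on a finger pad.
Only numpy, scipy, OpenCV 4.12 (cv2) and the standard library are available. Lean on these libraries where they do the work, as an engineer would, in place of code of your own. Each camera call takes 0.05 s, during which the arm holds its last target. There are 200 camera calls.

### The job

Load the small white card block into the card feed tray. Set it on the tray's sprung lift plate just behind the two corner tabs, press it down until the plate lies level, and keep it pressed while you slide it forward under the tabs, fully home against the front wall; then let go, so that the spring holds it up under the tabs. Press and push only as firmly as the spring asks, since a forced lift plate or tab bends, and leave the other things where they are.

Things in the scene. Friction and masses are not known exactly. Their poses are not given: they have to be found in the camera images.
- tray: card feed tray, fixed on the bench: grey cast base 210 (x) x 104 (y) x 17 mm, a sprung lift plate on a raised bed and an aluminium feed head at its +x end. Origin: centre of the underside; x forward, from hinge to front wall; z up. All x, y, z given are in this frame. The bed (hinge, plate, wall, cheeks, tabs) is locked at a height h between 0 and 20 mm, not reported: to be felt or seen
- lift_plate (a joint): angle of the steel lift plate, rad: 0 = level on its hard stop, top face at z = 50+h; 0.28 = free, front end up 39 mm. Hinge across the tray at x = -55, z = 47.5+h mm. 46 mm wide (less than the block) to x = 71, then a 33 mm wide tongue to x = 87, passing between the tabs. Level, its spring pushes a block up with about 12 N at x = 20, 8 N at x = 52 mm; on the stop the force rises steeply
- tray_front (a point): point on the tray at x = 90, y = 0, z = 0 mm, below the front wall's inner face, where the block's front end stops; same axes as the tray. Wall: z = 36+h to 66+h. Corner cheeks x = 74 to 95, inner faces at y = -28.3 and 28.3 mm, up to z = 74+h, with mouths flared out backward to x = 64, |y| = 32 mm inside, 35 mm outside
- tray_tabs (a point): point on the tray at x = 78, y = 0, z = 0 mm, below the rear edge of the two retaining tabs, one over each front corner: x = 78 to 95, |y| = 18 to 32 mm, underside at z = 70.2+h, top 74.2+h, with lips turned up backward to x = 70, z = 77+h. A block on the level plate has its top 2.2 mm below the tabs, so the plate must be within about 0.015 rad of level to slide it under
- tray_mid (a point): point on the tray at x = 20, y = 0, z = 0 mm, below where the block's centre is when its front end is 12 mm short of the lips. The sides are open: behind x = 64 only the plate stands higher than z = 56+h. Bed frame under the plate: 52 mm wide, top at z = 36+h. Four posts at x = -92 and 92, y = -40 and 40 mm, tops at 67 mm
- card_block: small white block of cards, firm, 77 (x) x 52 (y) x 18 mm (z), about 70 g, lying flat on the bench. Origin: centre of the underside. Grip it across its 52 mm width, about 8 mm behind the middle of its length, so that the fingers clear the cheeks. Home in the tray its origin is at x = 51.5, y = 0 mm, long side along the tray's x, either way round
- loupe: black standing loupe, a cylinder 37 mm across and 38 mm high, a bystander. Origin: centre of the underside
- note_book: dark blue book lying flat, 114 x 155 x 15 mm, a bystander. Origin: centre of the underside
- marker_red: red marker pen lying flat, 12 x 136 x 14 mm, a bystander. Origin: centre of the underside
Not all that is in view belongs to the job. Of the things that look like the card_block, take the one that is farthest to the robot's left at the start.

How it is judged (in metres and radians):
On the way:
1. the block presses the lift plate down level while it is still behind the tabs (value of joint lift_plate below 0.03 rad and contact force between card_block and tray above 4 N and x of card_block in the frame of tray below 0.036 m), for 0.2 s.
At the end, for the whole second after the job is handed in: The card block lies under both tabs, home against the front wall (within 2 mm) and centred between the cheeks (within 3 mm), square to the tray within 0.06 rad and flat within 0.05 rad, at rest; the lift plate under it is level within 0.03 rad (x of card_block in the frame of tray between 0.0495 and 0.054 m and y of card_block in the frame of tray between -0.003 and 0.003 m and z of card_block in the frame of tray between 0.047 and 0.0745 m and angle between the x axis of card_block and the x axis of tray, either way round below 0.06 rad and angle between card_block's own z axis and vertical below 0.05 rad and value of joint lift_plate below 0.03 rad and linear speed of card_block below 0.01 m/s); the robot touches nothing.
It fails at once if the block is pressed or pushed against the tray (plate, tabs, wall) with more than 30 N (contact force between card_block and tray above 30 N).
It fails at once if the gripper itself is pushed against the tray with more than 15 N (contact force between the arm and tray above 15 N).
It fails at once if the loupe is moved more than 30 mm (distance of loupe from where it was at the start of the episode above 0.03 m).
It fails at once if the book is moved more than 30 mm (distance of note_book from where it was at the start of the episode above 0.03 m).
It fails at once if the marker is moved more than 30 mm (distance of marker_red from where it was at the start of the episode above 0.03 m).
It also fails if it takes over 59 s, if anything falls off the work surface, if the arm or the gripper's body presses on something with over 40 N, if the wrist force passes 120 N, or if a joint passes its speed limit or range.

## Working session

There is one attempt and no reset: what is moved stays moved. The work goes in short steps, Python scripts to look and compute and a tool call to move; the robot and the scene stay as the last step left them, time stands still between calls to the robot, and variables do not carry over. Pictures are saved under pics/ and viewed, at most 10 in all, crops included, and the job is handed in when it is done.

Besides the shell and the picture viewer there is one more tool, called as name(argument=value, ...), one argument or row to a line, values as JSON. play_rows: Moves the arm, as the interface text tells. Its arguments: {"type":"object","properties":{"deltas":{"type":"array"}},"required":["deltas"]}

```bash
mkdir -p pics
python3 - <<'E'
from cell import *
import cv2
for n in("scene","top"):
    cv2.imwrite(f"pics/{n}0.png",get_image(n)[:,:,::-1]); c=camera_info(n); print(n,c)
print(read_state())
E
```

```text
scene {'fx': 474.1864793832895, 'fy': 474.1864793832895, 'cx': 315.5562561440111, 'cy': 193.79715967438483, 'T': array([[ 8.47984941e-01, -3.96397871e-01,  3.51838412e-01,
         1.32898399e+02],
       [-5.30020174e-01, -6.33706693e-01,  5.63466452e-01,
        -6.75396921e+02],
       [-3.94545815e-04, -6.64292522e-01, -7.47472601e-01,
         9.90249565e+02],
       [ 0.00000000e+00,  0.00000000e+00,  0.00000000e+00,
         1.00000000e+00]])}
top {'fx': 449.84724384242287, 'fy': 449.84724384242287, 'cx': 323.22842944572614, 'cy': 195.5816497154048, 'T': array([[ 9.99265653e-03, -9.89820067e-01,  1.41973175e-01,
         3.91506215e+02],
       [-9.99886006e-01, -8.28362766e-03,  1.26236280e-02,
         3.37082855e+01],
       [-1.13190674e-02, -1.42083135e-01, -9.89790009e-01,
         1.33258672e+03],
       [ 0.00000000e+00,  0.00000000e+00,  0.00000000e+00,
         1.00000000e+00]])}
{'clock': 0.1, 'qpos': array([-1.23979725,  0.62926384,  0.0384486 ,  1.51831429, -0.02701921,
        0.99630607, -0.02000442]), 'qd': array([-0.00046882, -0.0026305 ,  0.00021596, -0.00183741, -0.0024475 ,
       -0.00061058, -0.00080256]), 'tau': array([ 2.42150607e-03, -5.64538944e+01,  1.23040505e+00, -1.93972850e+01,
        1.13145652e-02,  5.41945134e-03,  1.66841482e-05]), 'eef_pos': array([250.94638385, 598.96572178, 230.45970338]), 'tool_rot': array([-3.13981899e+00,  5.83795547e-06,  2.74477455e+00]), 'force': array([ 0.04200497, -0.68258849,  0.37342985]), 'torque': array([ 0.03743526, -0.00485549,  0.00492121]), 'gripper_force': 0.0, 'width': 85.33938276602491}
```

View pics/scene0.png

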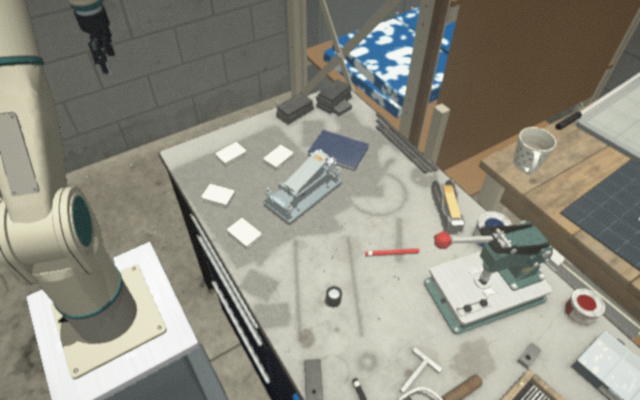

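View pics/top0.png

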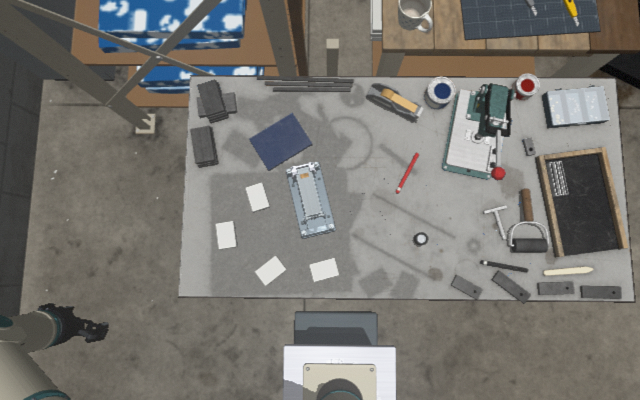

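The top view shows four look-alike white blocks, at pixels (257,197), (226,235), (270,270) and (324,270). The tray is at about (310,200) with its feed head toward the image top. Image left is the robot's left (+y), so (226,235) should be the one meant. I'll measure it and confirm in a crop.

```bash
cat > h.py <<'E'
import numpy as np, cv2
from cell import *
def ray(n,uv,z):
    c=camera_info(n);T=c["T"];d=T[:3,:3]@np.array([(uv[0]-c["cx"])/c["fx"],(uv[1]-c["cy"])/c["fy"],1.])
    return T[:3,3]+d*(z-T[2,3])/d[2]
def proj(n,p):
    c=camera_info(n);T=c["T"];q=T[:3,:3].T@(np.asarray(p,float)-T[:3,3])
    return np.array([c["fx"]*q[0]/q[2]+c["cx"],c["fy"]*q[1]/q[2]+c["cy"]])
E
python3 - <<'E'
from h import *
im=cv2.imread("pics/top0.png")
m=(im.min(2)>195).astype(np.uint8); m[:,:190]=0;m[:,350:]=0;m[:170]=0;m[290:]=0
n,l,s,c=cv2.connectedComponentsWithStats(m)
for i in range(1,n):
    if s[i,4]<150: continue
    pts=np.argwhere(l==i)[:,::-1].astype(float)
    w=np.array([ray("top",p,18)[:2] for p in pts],np.float32)
    r=cv2.minAreaRect(w); print(c[i].round(1),s[i,4],w.mean(0).round(1),r)
a=cv2.resize(im[180:290,200:350],None,fx=5,fy=5,interpolation=cv2.INTER_CUBIC)
cv2.imwrite("pics/c1.png",a)
s=cv2.imread("pics/scene0.png")
b=cv2.resize(s[130:250,190:350],None,fx=5,fy=5,interpolation=cv2.INTER_CUBIC)
cv2.imwrite("pics/c2.png",b)
b=cv2.resize(im[150:245,275:345],None,fx=6,fy=6,interpolation=cv2.INTER_CUBIC)
cv2.imwrite("pics/c3.png",b)
E
```

```text
[256.9 196.5] 415 [575.6 246.4] ((575.803955078125, 246.39944458007812), (73.39952087402344, 49.575496673583984), 18.77596664428711)
[225.5 234.6] 434 [462.5 335. ] ((462.5487365722656, 335.0673828125), (73.99290466308594, 49.720645904541016), 9.314584732055664)
[270.1 270.2] 442 [361.2 201.7] ((361.2390441894531, 201.93075561523438), (49.73609924316406, 73.65184020996094), 38.322547912597656)
[323.8 269.4] 452 [365.1  46.6] ((365.1111755371094, 46.64842987060547), (50.29154968261719, 73.44467163085938), 15.783809661865234)
```

View pics/c1.png

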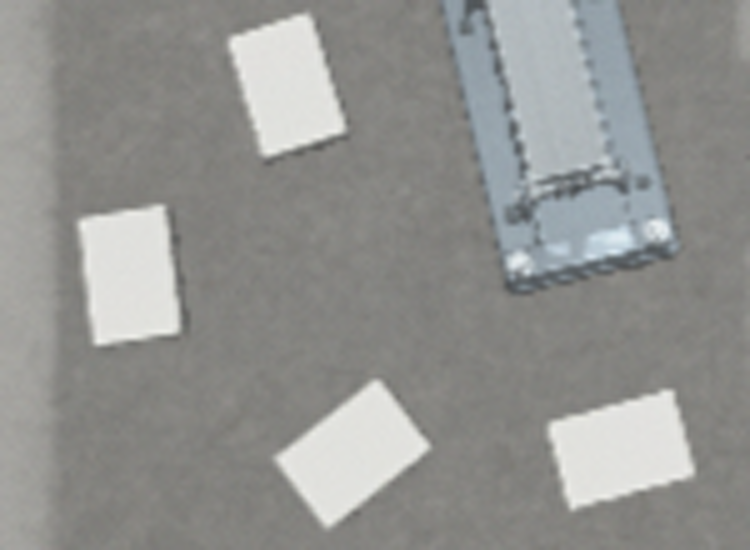

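View pics/c2.png

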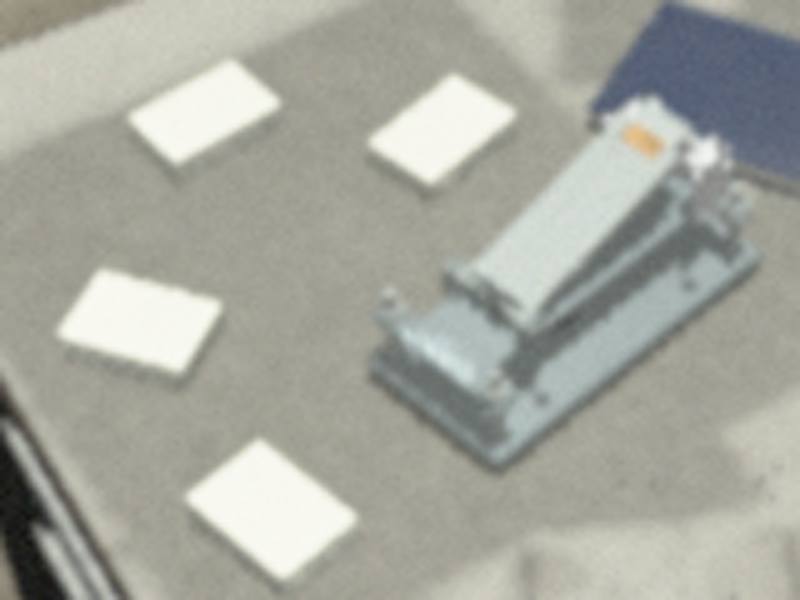

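View pics/c3.png

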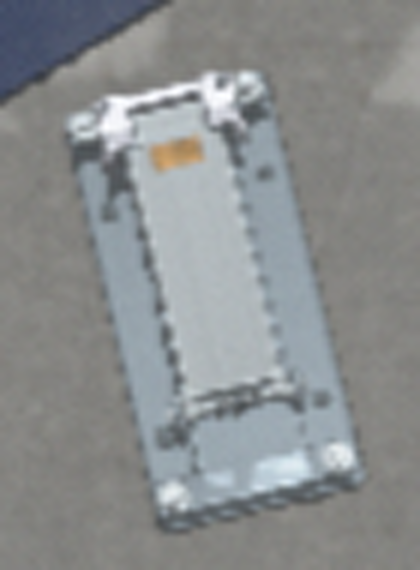

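The crops confirm that the block at top (226,235) is the leftmost of the four: 77x52 at world (462,335). The orange feed marks, tabs and wall at the image top are the tray's front end. Next I'll fit the tray pose and h from the posts and tabs in both views.

```bash
cat > fit.py <<'E'
from h import *
from scipy.optimize import least_squares
def W(p,q): 
    c,s=np.cos(p[2]),np.sin(p[2]); return [p[0]+c*q[0]-s*q[1],p[1]+s*q[0]+c*q[1],q[2]]
t=lambda x,y:((x+.5)/6-.5+275,(y+.5)/6-.5+150)
s=lambda x,y:((x+.5)/5-.5+190,(y+.5)/5-.5+130)
# (view,pixel,tray pt, h-dependent)
O=[("top",t(85,122),(92,40,67),0),("top",t(250,83),(92,-40,67),0),("top",t(173,493),(-92,40,67),0),("top",t(338,457),(-92,-40,67),0),
("top",t(117,118),(82.5,25,74.5),1),("top",t(222,95),(82.5,-25,74.5),1),
("top",t(163,530),(-105,52,8),0),("top",t(365,485),(-105,-52,8),0),
("scene",s(388,300),(-92,40,67),0),("scene",s(496,380),(-92,-40,67),0),("scene",s(738,198),(92,-40,67),0),
("scene",s(645,108),(82.5,25,74.5),1),("scene",s(707,153),(82.5,-25,74.5),1),
("scene",s(499,467),(-105,-52,17),0),("scene",s(760,257),(105,-52,17),0),("scene",s(372,370),(-105,52,17),0)]
def f(p):
    return np.concatenate([proj(v,W(p,(q[0],q[1],q[2]+k*p[3])))+([0,0] if v=="top" else p[4:6])-u for v,u,q,k in O])
r=least_squares(f,[560,60,.2,10,0,0],loss="soft_l1")
print(r.x.round(3)); print(f(r.x).reshape(-1,2).round(1).tolist())
p=r.x
ims=[]
for v,o,k in(("top",(275,150),6),("scene",(260,130),6)):
    im=cv2.imread(f"pics/{v}0.png"); a=cv2.resize(im[o[1]:o[1]+97,o[0]:o[0]+66 if v=="top" else o[0]+66+2],None,fx=k,fy=k,interpolation=cv2.INTER_CUBIC)
    def L(P,col,h):
        P=[(proj(v,W(p,(x,y,z+h)))+([0,0] if v=="top" else p[4:6])-o+.5)*k for x,y,z in P]
        cv2.polylines(a,[np.int32(P)],True,col,1)
    L([(105,52,17),(105,-52,17),(-105,-52,17),(-105,52,17)],(0,0,255),0)
    for sg in(1,-1): L([(70,18*sg,77),(70,32*sg,77),(95,32*sg,74.2),(95,18*sg,74.2)],(0,255,0),p[3])
    c,s_=np.cos(.28),np.sin(.28); PL=[(-55,23),(71,23),(71,16.5),(87,16.5),(87,-16.5),(71,-16.5),(71,-23),(-55,-23)]
    L([(-55+(x+55)*c-2.5*s_,y,47.5+(x+55)*s_+2.5*c) for x,y in PL],(255,0,0),p[3])
    ims.append(a)
cv2.imwrite("pics/fit.png",np.hstack([ims[0][:580],ims[1][:580]])[:, :800])
E
python3 fit.py
```

```text
[5.67974e+02 8.79980e+01 2.43000e-01 2.27720e+01 8.27000e-01 1.33600e+00]
[[0.2, -0.4], [-0.2, -0.2], [-0.0, 0.3], [0.1, -0.3], [-0.1, 0.2], [-0.2, -0.1], [-0.3, 0.6], [0.5, -0.1], [0.5, 0.1], [-0.0, 0.2], [0.1, -0.2], [-0.7, 0.1], [0.2, -0.1], [-0.2, 0.4], [1.4, 0.3], [-1.4, -1.2]]
```

View pics/fit.png

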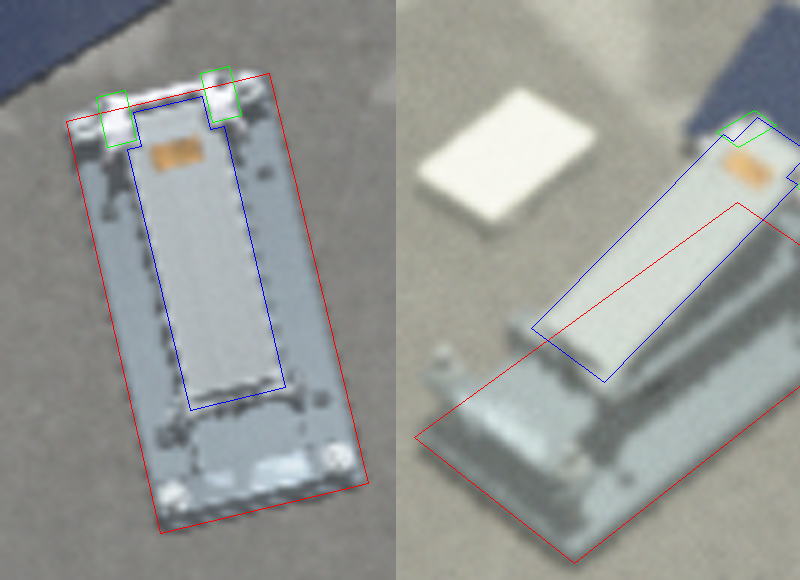

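The overlay sits well on the tray (base outline, tabs at top (294,170) and (312,166), plate edges). That gives the tray at about (568, 88), yaw 0.243, with h near 20. Now I'll work out the approach to the block.

```bash
cat > g.py <<'E'
# tracked commanded pose; go(): deltas to a world target.  commit(row): what was played
from h import *
from scipy.spatial.transform import Rotation as R
import json,os
def cmd():
    if os.path.exists("cmd.json"):
        d=json.load(open("cmd.json")); return np.array(d["p"]),R.from_quat(d["q"])
    return np.array([251.183,599.521,231.313]),R.from_euler("xyz",[-3.1398,0,2.7448])
def commit(row):
    p,r=cmd(); p=p+r.apply(row[:3]); r=r*R.from_rotvec(row[3:6])
    json.dump({"p":p.tolist(),"q":r.as_quat().tolist()},open("cmd.json","w"))
    st=read_state(); print("cmd",p.round(1),r.as_euler("xyz").round(3),"meas",st["eef_pos"].round(1),st["tool_rot"].round(3),"F",st["force"].round(1),"w",round(st["width"],1),"t",st["clock"])
def down(yaw,tilt=0): # tool down, tool y = object y; tilt>0: object nose up
    return R.from_euler("z",yaw)*R.from_euler("y",-tilt)*R.from_euler("z",np.pi)*R.from_euler("x",np.pi)
def go(pt,rt):
    p,r=cmd(); print("row",(r.inv().apply(np.array(pt)-p)).round(1).tolist(),(r.inv()*rt).as_rotvec().round(3).tolist())
E
python3 - <<'E'
from g import *
go([454.6,333.7,90],down(.1625))
E
```

```text
row [-290.3, -166.3, 141.6] [-0.002, -0.001, -0.559]
```

play_rows(
  deltas=[-97,-55,20,0,0,-0.18,1,-194,-110,60,0,0,-0.36,1,-290,-166,142,0,0,-0.559,1,-290,-166,142,0,0,-0.559,1,-290,-166,142,0,0,-0.559,1,-290,-166,142,0,0,-0.559,1,-290,-166,142,0,0,-0.559,1,-290,-166,142,0,0,-0.559,1],
)

```text
clock: 1.1
eef_pos: [454.1, 335.0, 89.2]
tool_rot: [3.141, -0.001, -2.979]
force: [-0.6, 1.6, -0.9]
width: 85.4
gripper_force: 0.0
```

Run:
```python
from g import *
commit([-290,-166,142,0,0,-.559])
go([454.6,333.7,4],down(.1625))
```

```text
cmd [454.4 334.1  89.6] [-3.140e+00 -1.000e-03 -2.979e+00] meas [454.1 335.   89.2] [ 3.141e+00 -1.000e-03 -2.979e+00] F [-0.6  1.6 -0.9] w 85.4 t 1.1
row [-0.2, -0.3, 85.6] [-0.002, -0.001, -0.0]
```

play_rows(
  deltas=[0,0,40,0,0,0,1,0,0,75,0,0,0,1,0,0,85,0,0,0,1,0,0,85,0,0,0,1,0,0,85,0,0,0,0,0,0,85,0,0,0,0,0,0,85,0,0,0,0,0,0,85,0,0,0,0,0,0,85,0,0,0,0,0,0,85,0,0,0,0],
)

```text
clock: 2.35
eef_pos: [455.2, 335.0, 6.0]
tool_rot: [3.14, 0.002, -2.98]
force: [-1.4, -1.9, 6.6]
width: 50.8
gripper_force: 62.3
```

```bash
cat >> g.py <<'E'
TR=[568.0,88.0,.243]
def tw(x,y,z):
    c,s=np.cos(TR[2]),np.sin(TR[2]); return np.array([TR[0]+c*x-s*y,TR[1]+s*x+c*y,z])
def wt(p):
    c,s=np.cos(TR[2]),np.sin(TR[2]); d=np.array(p)[:2]-TR[:2]; return np.array([c*d[0]+s*d[1],-s*d[0]+c*d[1],p[2]])
E
python3 - <<'E'
from g import *
commit([0,0,85,0,0,0])
print(wt(read_state()["eef_pos"]))
go(tw(10,0,180),down(.243))
E
```

```text
cmd [454.3 334.    4.6] [-3.140e+00 -1.000e-03 -2.979e+00] meas [455.2 335.    6. ] [ 3.14e+00  2.00e-03 -2.98e+00] F [-1.4 -1.9  6.6] w 50.8 t 2.35
[-50.03863129 266.83446507   6.0027776 ]
row [-82.2, -260.6, -175.1] [-0.001, -0.001, -0.081]
```

play_rows(
  deltas=[0,0,-30,0,0,0,0,0,0,-80,0,0,0,0,-5,-20,-130,0,0,0,0,-20,-65,-165,0,0,-0.02,0,-36,-115,-175,0,0,-0.04,0,-52,-165,-175,0,0,-0.06,0,-67,-210,-175,0,0,-0.081,0,-82,-261,-175,0,0,-0.081,0,-82,-261,-175,0,0,-0.081,0,-82,-261,-175,0,0,-0.081,0],
)

```text
clock: 3.6
eef_pos: [577.3, 90.2, 179.7]
tool_rot: [3.141, 0.0, -2.899]
force: [0.5, 0.4, -0.3]
width: 50.4
gripper_force: 63.2
```

Run:
```python
from g import *
commit([-82,-261,-175,0,0,-.081])
print(wt(read_state()["eef_pos"]))
a=[cv2.resize(get_image(n)[y:y+110,x:x+80,::-1],None,fx=5,fy=5,interpolation=cv2.INTER_CUBIC) for n,x,y in(("top",265,130),("scene",255,90))]
cv2.imwrite("pics/g1.png",np.hstack(a))
```

```text
cmd [577.5  89.9 179.9] [-3.140e+00 -1.000e-03 -2.898e+00] meas [577.3  90.2 179.7] [ 3.141  0.    -2.899] F [ 0.5  0.4 -0.3] w 50.4 t 3.6
[ 9.52943849e+00 -9.45250669e-02  1.79659786e+02]
```

View pics/g1.png

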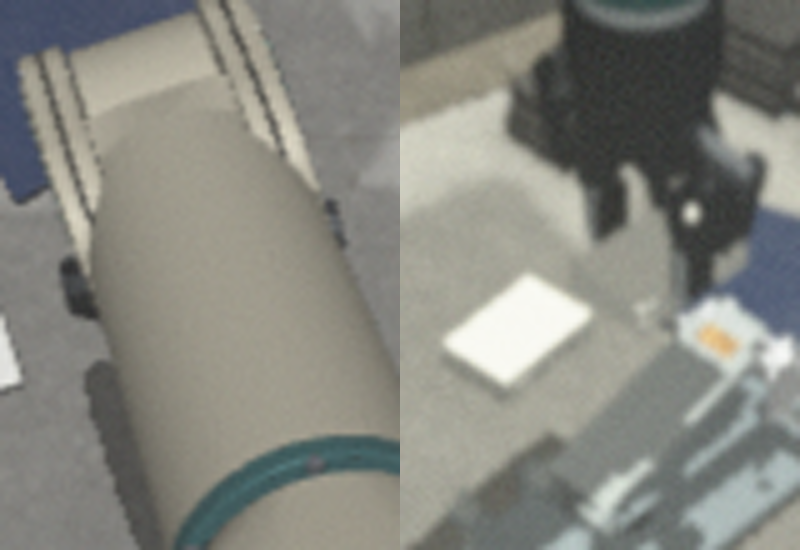

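The pictures show the block held between the fingers (grey in the gripper's shadow, near (640,240) in the right half) above the tray. Next I tilt it nose up to match the plate and come down above it.

Run:
```python
from g import *
go(tw(6,0,130),down(.243,.27))
go(tw(6,0,102),down(.243,.27))
```

```text
row [3.7, 0.5, 49.9] [-0.001, -0.271, 0.0]
row [3.6, 0.5, 77.9] [-0.001, -0.271, 0.0]
```

play_rows(
  deltas=[2,0.5,25,0,-0.13,0,0,3.5,0.5,50,0,-0.27,0,0,3.5,0.5,60,0,-0.27,0,0,3.5,0.5,70,0,-0.27,0,0,3.5,0.5,78,0,-0.27,0,0,3.5,0.5,78,0,-0.27,0,0,3.5,0.5,78,0,-0.27,0,0],
)

```text
clock: 4.58
eef_pos: [574.0, 90.5, 101.7]
tool_rot: [3.141, 0.27, -2.897]
force: [0.7, -1.2, -1.0]
width: 50.3
gripper_force: 63.3
```

Run:
```python
from g import *
commit([3.5,.5,78,0,-.27,0])
print(wt(read_state()["eef_pos"]))
for z in(100,98,96,94,92,90,88): go(tw(6,0,z),down(.243,.27))
```

```text
cmd [574.   89.4 101.9] [-3.14   0.269 -2.898] meas [574.   90.5 101.7] [ 3.141  0.27  -2.897] F [ 0.7 -1.2 -1. ] w 50.3 t 4.575
[  6.45836086   0.98793213 101.70080948]
row [0.6, 0.0, 1.8] [-0.001, -0.001, 0.001]
row [1.2, 0.0, 3.8] [-0.001, -0.001, 0.001]
row [1.7, 0.0, 5.7] [-0.001, -0.001, 0.001]
row [2.2, 0.0, 7.6] [-0.001, -0.001, 0.001]
row [2.8, 0.1, 9.5] [-0.001, -0.001, 0.001]
row [3.3, 0.1, 11.5] [-0.001, -0.001, 0.001]
row [3.8, 0.1, 13.4] [-0.001, -0.001, 0.001]
```

play_rows(
  deltas=[0.6,0,1.8,0,0,0,0,1.2,0,3.8,0,0,0,0,1.7,0,5.7,0,0,0,0,1.7,0,5.7,0,0,0,0],
)

```text
clock: 5.08
eef_pos: [573.8, 89.6, 95.1]
tool_rot: [3.142, 0.27, -2.898]
force: [-0.4, -0.0, -1.3]
width: 50.5
gripper_force: 63.3
```

play_rows(
  deltas=[0.5,0,1.9,0,0,0,0,0.5,0,1.9,0,0,0,0,0.5,0,1.9,0,0,0,0],
)

```text
clock: 5.45
eef_pos: [573.9, 89.6, 93.4]
tool_rot: [3.142, 0.27, -2.898]
force: [-0.4, -0.6, -0.1]
width: 50.9
gripper_force: 63.3
```

play_rows(
  deltas=[0.5,0,1.9,0,0,0,0,0.5,0,1.9,0,0,0,0,0.5,0,1.9,0,0,0,0],
)

```text
clock: 5.82
eef_pos: [574.0, 89.7, 91.4]
tool_rot: [3.142, 0.27, -2.898]
force: [-0.4, 0.1, -1.1]
width: 50.6
gripper_force: 63.3
```

play_rows(
  deltas=[0.5,0,1.9,0,0,0,0,0.5,0,1.9,0,0,0,0,0.5,0,1.9,0,0,0,0],
)

```text
clock: 6.2
eef_pos: [574.2, 89.7, 89.7]
tool_rot: [3.142, 0.271, -2.898]
force: [-0.1, 0.2, 2.6]
width: 50.8
gripper_force: 63.7
```

play_rows(
  deltas=[0.5,0,1.9,0,0,0,0,0.5,0,1.9,0,0,0,0,0.5,0,1.9,0,0,0,0],
)

```text
clock: 6.58
eef_pos: [574.9, 89.9, 88.4]
tool_rot: [-3.142, 0.272, -2.898]
force: [-2.0, -1.3, 7.6]
width: 50.6
gripper_force: 64.3
```

play_rows(
  deltas=[0.5,0,1.9,0,0,0,0,0.5,0,1.9,0,0,0,0,0.5,0,1.9,0,0,0,0],
)

```text
clock: 6.95
eef_pos: [575.5, 90.1, 87.0]
tool_rot: [-3.141, 0.273, -2.898]
force: [-2.6, -0.5, 11.7]
width: 50.6
gripper_force: 64.7
```

Contact came at about z=90, so h is roughly 17. Next I swing the block down about the hinge to level, in steps.

Run:
```python
from g import *
commit([1.7,0,5.7,0,0,0])
for i in range(5): 
    commit([.5,0,1.9,0,0,0])
m=wt(read_state()["eef_pos"]);print(m, wt(cmd()[0]))
# level pose about hinge, starting from the commanded pose at .27
c=wt(cmd()[0]); hx,hz=-55,64.5
v=np.array([c[0]-hx,c[2]-hz]); 
for th in(.22,.17,.12,.08,.04,0):
    d=.27-th; x=hx+v[0]*np.cos(d)+v[1]*np.sin(d); z=hz-v[0]*np.sin(d)+v[1]*np.cos(d)
    print(th,round(x,1),round(z,1)); go(tw(x,-0.5,z),down(.243,th))
```

```text
cmd [573.8  89.4  96. ] [-3.14   0.269 -2.898] meas [575.5  90.1  87. ] [-3.141  0.273 -2.898] F [-2.6 -0.5 11.7] w 50.6 t 6.95
cmd [573.9  89.4  94. ] [-3.14   0.269 -2.898] meas [575.5  90.1  87. ] [-3.141  0.273 -2.898] F [-2.6 -0.5 11.7] w 50.6 t 6.95
cmd [573.9  89.4  92.1] [-3.14   0.269 -2.898] meas [575.5  90.1  87. ] [-3.141  0.273 -2.898] F [-2.6 -0.5 11.7] w 50.6 t 6.95
cmd [573.9  89.4  90.1] [-3.14   0.269 -2.898] meas [575.5  90.1  87. ] [-3.141  0.273 -2.898] F [-2.6 -0.5 11.7] w 50.6 t 6.95
cmd [573.9  89.4  88.1] [-3.14   0.269 -2.898] meas [575.5  90.1  87. ] [-3.141  0.273 -2.898] F [-2.6 -0.5 11.7] w 50.6 t 6.95
cmd [574.   89.4  86.2] [-3.14   0.269 -2.898] meas [575.5  90.1  87. ] [-3.141  0.273 -2.898] F [-2.6 -0.5 11.7] w 50.6 t 6.95
[ 7.77742502  0.19461491 87.01919595] [ 6.12694831e+00 -5.93565421e-02  8.61629516e+01]
0.22 7.1 83.1
row [-0.2, -0.4, 3.2] [-0.001, 0.049, 0.001]
0.17 8.0 80.0
row [-0.1, -0.4, 6.5] [-0.001, 0.099, 0.001]
0.12 8.7 76.8
row [0.0, -0.4, 9.7] [-0.001, 0.149, 0.0]
0.08 9.1 74.2
row [0.3, -0.4, 12.3] [-0.001, 0.189, 0.0]
0.04 9.5 71.7
row [0.6, -0.4, 14.9] [-0.001, 0.229, 0.0]
0 9.7 69.1
row [1.1, -0.4, 17.4] [-0.001, 0.269, 0.0]
```

play_rows(
  deltas=[0,0,1,0,0.03,0,0,-0.1,0,2.2,0,0.06,0,0,-0.1,0,2.8,0,0.08,0,0],
)

```text
clock: 7.32
eef_pos: [576.1, 90.3, 83.9]
tool_rot: [3.141, 0.192, -2.898]
force: [-0.7, -1.3, 7.6]
width: 50.6
gripper_force: 64.3
```

Run:
```python
from g import *
commit([-.1,0,2.8,0,.08,0])
s=read_state();print(wt(s["eef_pos"]),s["torque"].round(2))
```

```text
cmd [574.8  89.6  83.5] [-3.14   0.189 -2.898] meas [576.1  90.3  83.9] [ 3.141  0.192 -2.898] F [-0.7 -1.3  7.6] w 50.6 t 7.325
[ 8.41757349  0.29042555 83.94161127] [-0.    0.01  0.15]
```

Run:
```python
from g import *
for th,x,z in((.15,7.4,80.8),(.1,7.9,77.6),(.05,8.3,74.4),(.03,8.4,73.1),(0,8.5,72.)): go(tw(x,-.3,z),down(.243,th))
```

```text
row [0.1, -0.2, 2.7] [-0.001, 0.039, 0.0]
row [0.2, -0.2, 6.0] [-0.001, 0.089, 0.0]
row [0.4, -0.2, 9.2] [-0.001, 0.139, 0.0]
row [0.5, -0.2, 10.5] [-0.001, 0.159, 0.0]
row [0.7, -0.2, 11.6] [-0.001, 0.189, 0.0]
```

play_rows(
  deltas=[0,-0.2,1.5,0,0.02,0,0,0.1,-0.2,2.7,0,0.04,0,0,0.2,-0.2,4.5,0,0.065,0,0,0.2,-0.2,6,0,0.09,0,0,0.2,-0.2,6,0,0.09,0,0],
)

```text
clock: 7.95
eef_pos: [577.7, 90.7, 78.1]
tool_rot: [3.141, 0.104, -2.899]
force: [-0.5, -0.9, 10.4]
width: 50.8
gripper_force: 64.5
```

Run:
```python
from g import *
commit([.2,-.2,6,0,.09,0])
print(wt(read_state()["eef_pos"]))
for th,x,z in((.05,8.3,74.4),(.03,8.4,73.1),(0,8.5,72.)): go(tw(x,-.3,z),down(.243,th))
```

```text
cmd [575.7  89.6  77.6] [-3.14   0.099 -2.898] meas [577.7  90.7  78.1] [ 3.141  0.104 -2.899] F [-0.5 -0.9 10.4] w 50.8 t 7.95
[10.10077211  0.27026273 78.1474847 ]
row [-0.1, -0.0, 3.2] [-0.001, 0.049, 0.0]
row [-0.1, -0.0, 4.5] [-0.001, 0.069, 0.0]
row [-0.1, -0.0, 5.6] [-0.001, 0.099, 0.0]
```

play_rows(
  deltas=[0,0,1.6,0,0.025,0,0,0,0,3.2,0,0.05,0,0,0,0,4.5,0,0.07,0,0,0,0,4.5,0,0.07,0,0],
)

```text
clock: 8.45
eef_pos: [578.4, 90.9, 73.9]
tool_rot: [3.141, 0.034, -2.899]
force: [0.0, -0.8, 11.5]
width: 50.9
gripper_force: 64.6
```

play_rows(
  deltas=[0,0,0.7,0,0.014,0,0,0,0,1.3,0,0.028,0,0,0,0,1.3,0,0.028,0,0],
)

```text
clock: 8.82
eef_pos: [578.6, 90.9, 72.6]
tool_rot: [3.141, 0.007, -2.899]
force: [0.5, 0.5, 10.1]
width: 50.5
gripper_force: 64.4
```

Run:
```python
from g import *
commit([0,0,4.5,0,.07,0]);commit([0,0,1.3,0,.028,0])
s=read_state();print(wt(s["eef_pos"]),s["torque"].round(2))
```

```text
cmd [576.2  89.7  73.1] [-3.14   0.029 -2.898] meas [578.6  90.9  72.6] [ 3.141  0.007 -2.899] F [ 0.5  0.5 10.1] w 50.5 t 8.825
cmd [576.2  89.7  71.8] [-3.140e+00  1.000e-03 -2.898e+00] meas [578.6  90.9  72.6] [ 3.141  0.007 -2.899] F [ 0.5  0.5 10.1] w 50.5 t 8.825
[10.95006004  0.27734908 72.62390924] [ 0.13 -0.27  0.02]
```

play_rows(
  deltas=[0,0,0.5,0,0.003,0,0,0,0,0.5,0,0.006,0,0],
)

```text
clock: 9.07
eef_pos: [578.6, 91.0, 72.3]
tool_rot: [3.141, 0.001, -2.899]
force: [-0.3, 0.2, 10.6]
width: 50.6
gripper_force: 64.5
```

play_rows(
  deltas=[0,0,0.5,0,0,0,0,0,0,0.5,0,0,0,0],
)

```text
clock: 9.32
eef_pos: [578.7, 90.9, 71.9]
tool_rot: [3.141, 0.001, -2.899]
force: [0.9, 0.7, 11.5]
width: 50.8
gripper_force: 64.6
```

play_rows(
  deltas=[0,0,0.5,0,0,0,0,0,0,0.5,0,0,0,0],
)

```text
clock: 9.57
eef_pos: [578.8, 91.0, 71.6]
tool_rot: [3.142, 0.001, -2.899]
force: [1.0, -0.9, 13.1]
width: 50.9
gripper_force: 64.7
```

play_rows(
  deltas=[0,0,0.5,0,0,0,0,0,0,0.5,0,0,0,0],
)

```text
clock: 9.82
eef_pos: [578.8, 91.0, 71.4]
tool_rot: [-3.141, 0.002, -2.899]
force: [-0.4, 0.3, 13.7]
width: 50.5
gripper_force: 64.9
```

play_rows(
  deltas=[0,0,0.5,0,0,0,0,0,0,0.5,0,0,0,0],
)

```text
clock: 10.07
eef_pos: [578.8, 91.0, 71.3]
tool_rot: [-3.141, 0.002, -2.899]
force: [-0.7, -1.0, 17.4]
width: 50.6
gripper_force: 65.3
```

The stop is felt: +4 N for 0.1 mm at z≈71.3. The block is level behind the tabs. I'll hold briefly, then slide forward.

play_rows(
  deltas=[0,0,0,0,0,0,0,0,0,0,0,0,0,0,-2,0,0,0,0,0,0,-4,0,0,0,0,0,0,-6,0,0,0,0,0,0,-8,0,0,0,0,0,0,-10,0,0,0,0,0,0,-12,0,0,0,0,0,0,-12,0,0,0,0,0,0],
)

```text
clock: 11.2
eef_pos: [586.4, 93.0, 71.1]
tool_rot: [-3.14, -0.006, -2.898]
force: [-10.2, -1.9, 25.6]
width: 50.5
gripper_force: 66.1
```

Run:
```python
from g import *
commit([0,0,2.5,0,.006,0]);commit([-12,0,0,0,0,0])
s=read_state();print(wt(s["eef_pos"]),s["torque"].round(2))
a=[cv2.resize(get_image(n)[y:y+110,x:x+80,::-1],None,fx=5,fy=5,interpolation=cv2.INTER_CUBIC) for n,x,y in(("scene",285,130),)]
cv2.imwrite("pics/g2.png",a[0])
```

```text
cmd [576.2  89.7  69.3] [-3.14  -0.005 -2.898] meas [586.4  93.   71.1] [-3.14  -0.006 -2.898] F [-10.2  -1.9  25.6] w 50.5 t 11.2
cmd [587.9  92.6  69.2] [-3.14  -0.005 -2.898] meas [586.4  93.   71.1] [-3.14  -0.006 -2.898] F [-10.2  -1.9  25.6] w 50.5 t 11.2
[19.05532551  0.46175392 71.1110671 ] [-0.28  2.12  0.03]
```

View pics/g2.png

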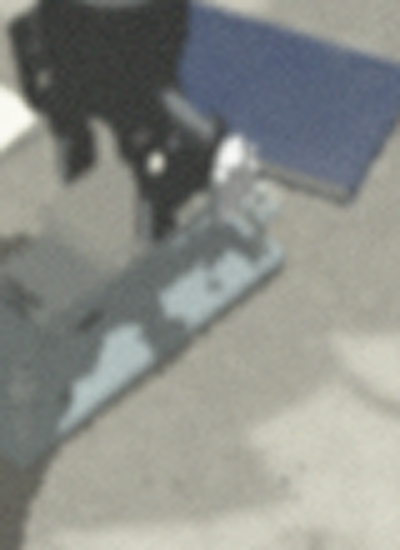

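The picture shows the gripper above the plate, with the block front near the cheeks; the tabs are at about (235,160). The force is too close to the limit, so I'm easing off downward.

play_rows(
  deltas=[0,0,-0.8,0,0,0,0,0,0,-0.8,0,0,0,0],
)

```text
clock: 11.5
eef_pos: [586.8, 93.1, 71.3]
tool_rot: [-3.141, -0.005, -2.898]
force: [-6.0, -1.7, 19.6]
width: 50.7
gripper_force: 65.4
```

Run:
```python
from g import *
commit([0,0,-.8,0,0,0])
s=read_state();print(wt(s["eef_pos"]),s["torque"].round(2))
```

```text
cmd [587.9  92.6  70. ] [-3.14  -0.005 -2.898] meas [586.8  93.1  71.3] [-3.141 -0.005 -2.898] F [-6.  -1.7 19.6] w 50.7 t 11.5
[19.5038423   0.42797363 71.25984549] [-0.18  1.56 -0.01]
```

play_rows(
  deltas=[0,0,-0.6,0,-0.004,0,0,-1,0,-0.6,0,-0.004,0,0,-2,0,-0.6,0,-0.004,0,0,-3,0,-0.6,0,-0.004,0,0],
)

```text
clock: 12.0
eef_pos: [589.6, 93.7, 71.3]
tool_rot: [-3.141, -0.002, -2.898]
force: [-5.8, -1.3, 15.9]
width: 50.6
gripper_force: 65.1
```

Run:
```python
from g import *
commit([-3,0,-.6,0,-.004,0])
s=read_state();print(wt(s["eef_pos"]),s["torque"].round(2))
```

```text
cmd [590.8  93.4  70.6] [-3.140e+00 -1.000e-03 -2.898e+00] meas [589.6  93.7  71.3] [-3.141e+00 -2.000e-03 -2.898e+00] F [-5.8 -1.3 15.9] w 50.6 t 12.0
[22.37114479  0.37507457 71.33462295] [-0.1   1.44  0.08]
```

play_rows(
  deltas=[-1,0,0,0,0,0,0,-2,0,0,0,0,0,0,-3,0,0,0,0,0,0,-4,0,0,0,0,0,0,-5,0,0,0,0,0,0],
)

```text
clock: 12.62
eef_pos: [594.5, 94.9, 71.3]
tool_rot: [-3.141, -0.002, -2.898]
force: [-7.0, -2.0, 15.2]
width: 50.6
gripper_force: 65.0
```

play_rows(
  deltas=[-1,0,0,0,0,0,0,-2,0,0,0,0,0,0,-3,0,0,0,0,0,0,-4,0,0,0,0,0,0],
)

```text
clock: 13.12
eef_pos: [598.4, 95.8, 71.3]
tool_rot: [-3.141, -0.002, -2.899]
force: [-5.3, -1.0, 14.9]
width: 50.7
gripper_force: 65.0
```

Run:
```python
from g import *
commit([-9,0,0,0,0,0])
s=read_state();print(wt(s["eef_pos"]),s["torque"].round(2))
```

```text
cmd [599.5  95.5  70.6] [-3.140e+00 -1.000e-03 -2.898e+00] meas [598.4  95.8  71.3] [-3.141e+00 -2.000e-03 -2.899e+00] F [-5.3 -1.  14.9] w 50.7 t 13.125
[31.43472829  0.28101727 71.29509705] [-0.12  1.37 -0.02]
```

play_rows(
  deltas=[-1,0,0,0,0,0,0,-2,0,0,0,0,0,0,-3,0,0,0,0,0,0],
)

```text
clock: 13.5
eef_pos: [601.4, 96.5, 71.3]
tool_rot: [-3.141, -0.002, -2.899]
force: [-5.6, -0.8, 14.7]
width: 50.6
gripper_force: 65.0
```

play_rows(
  deltas=[-1,0,0,0,0,0,0,-2,0,0,0,0,0,0,-3,0,0,0,0,0,0],
)

```text
clock: 13.88
eef_pos: [604.3, 97.3, 71.3]
tool_rot: [-3.141, -0.002, -2.899]
force: [-5.1, -0.7, 15.5]
width: 50.7
gripper_force: 65.0
```

play_rows(
  deltas=[-1,0,0,0,0,0,0,-2,0,0,0,0,0,0],
)

```text
clock: 14.12
eef_pos: [606.3, 97.7, 71.3]
tool_rot: [-3.141, -0.002, -2.898]
force: [-7.0, -1.1, 13.9]
width: 50.7
gripper_force: 65.0
```

play_rows(
  deltas=[-1,0,0,0,0,0,0,-2,0,0,0,0,0,0],
)

```text
clock: 14.38
eef_pos: [608.2, 98.2, 71.3]
tool_rot: [-3.141, -0.002, -2.898]
force: [-5.9, -1.3, 13.8]
width: 50.8
gripper_force: 65.0
```

play_rows(
  deltas=[-0.5,0,0,0,0,0,0,-1,0,0,0,0,0,0],
)

```text
clock: 14.62
eef_pos: [609.2, 98.5, 71.3]
tool_rot: [-3.141, -0.002, -2.899]
force: [-5.9, -1.6, 15.1]
width: 50.4
gripper_force: 65.0
```

play_rows(
  deltas=[-0.5,0,0,0,0,0,0,-1,0,0,0,0,0,0],
)

```text
clock: 14.88
eef_pos: [610.2, 98.7, 71.3]
tool_rot: [-3.141, -0.002, -2.898]
force: [-5.5, -2.1, 13.5]
width: 50.4
gripper_force: 65.0
```

play_rows(
  deltas=[-0.5,0,0,0,0,0,0,-1,0,0,0,0,0,0],
)

```text
clock: 15.12
eef_pos: [610.8, 98.9, 71.3]
tool_rot: [-3.141, -0.002, -2.898]
force: [-7.7, -2.6, 15.4]
width: 50.7
gripper_force: 65.0
```

play_rows(
  deltas=[-0.5,0,0,0,0,0,0,-1,0,0,0,0,0,0],
)

```text
clock: 15.38
eef_pos: [610.8, 98.9, 71.2]
tool_rot: [-3.14, -0.004, -2.898]
force: [-10.5, -2.4, 17.5]
width: 50.4
gripper_force: 65.3
```

The block has stopped against the wall at TCP tray x≈44, as expected. I'll ease off, then release.

play_rows(
  deltas=[0.3,0,-0.5,0,0,0,0,0.5,0,-0.7,0,0,0,0,0.5,0,-0.7,0,0,0,0.8,0.5,0,-0.7,0,0,0,0.8,0.5,0,-0.7,0,0,0,1,0.5,0,-0.7,0,0,0,1,0.5,0,-0.7,0,0,0,1,0.5,0,-0.7,0,0,0,1],
)

```text
clock: 16.38
eef_pos: [612.7, 99.0, 70.7]
tool_rot: [3.142, -0.0, -2.898]
force: [-0.2, 0.1, 0.0]
width: 85.5
gripper_force: 0.0
```

play_rows(
  deltas=[0,0,-15,0,0,0,1,0,0,-40,0,0,0,1,0,0,-90,0,0,0,1,0,0,-150,0,0,0,1,50,30,-160,0,0,0,1,80,80,-160,0,0,0,1,80,140,-160,0,0,0,1,80,200,-160,0,0,0,1,80,250,-160,0,0,0,1,80,250,-160,0,0,0,1],
)

```text
clock: 17.62
eef_pos: [472.1, 328.2, 232.5]
tool_rot: [3.137, 0.002, -2.89]
force: [0.2, 0.8, -0.2]
width: 85.1
gripper_force: 0.0
```

Run:
```python
from g import *
a=[cv2.resize(get_image(n)[y:y+110,x:x+80,::-1],None,fx=5,fy=5,interpolation=cv2.INTER_CUBIC) for n,x,y in(("top",270,145),("scene",275,130))]
cv2.imwrite("pics/g3.png",np.hstack(a)); print(read_state()["clock"])
# predicted home top-face corners, h 15.4, top at 70.2+h
for n,x,y in(("top",270,145),("scene",275,130)):
    print(n,[((proj(n,tw(*q))-[x,y]+.5)*5).round().tolist() for q in((13,26,85.6),(13,-26,85.6),(90,-26,85.6),(90,26,85.6))])
```

```text
17.725
top [[150.0, 247.0], [240.0, 226.0], [209.0, 95.0], [119.0, 116.0]]
scene [[122.0, 181.0], [191.0, 229.0], [290.0, 156.0], [221.0, 110.0]]
```

View pics/g3.png

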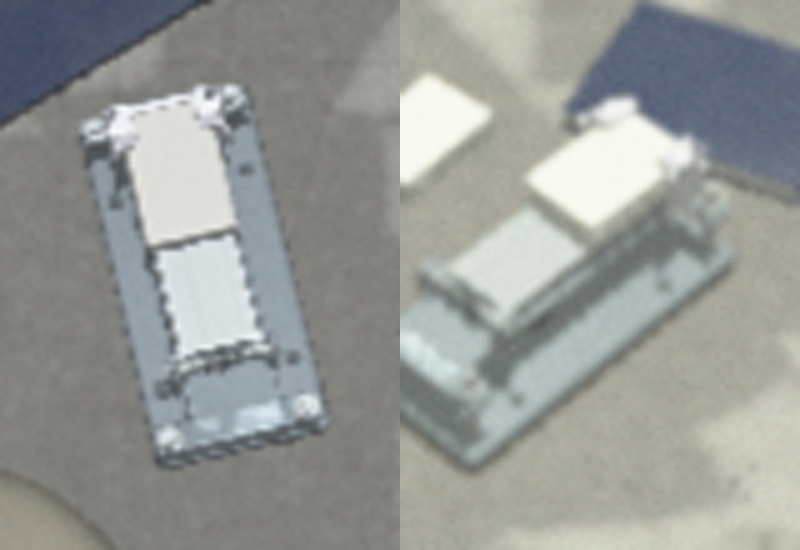

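The block sits under both tabs. Its rear corners in the top view, (150,247) and (238,225), match the predicted home positions (150,247) and (240,226). The plate is near level and the gripper is clear.

```bash
python3 -c "
from cell import *
print(finish_job())"
```

```text
the job is handed in; nothing more can be done
None
```

The leftmost card block is loaded in the tray, under both tabs and against the front wall, and released with the gripper clear. I handed the job in at about 17.7 s; no verdict came back, but in the last picture the block's rear corners are within about 1 mm of the predicted home position.

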